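# Stir the deburring media and hold the finisher's recessed run button

## Robot

A 6-joint arm with a two-finger parallel gripper is mounted at the origin on the work surface. World frame = base frame: x ahead of the robot, y to its left, z up, the work surface at z = 0. Lengths are in m, angles in rad, forces in N, time in s.
With the tool pointing down it reaches from about 0.375 to 0.9 m from the base axis. Payload 3.1 kg.
Tool frame: the origin (TCP) lies on the centre line of the jaws, within the pads' length; the fingertips stand 22 mm ahead of it and the grasp point (between the pads) lies 3 mm ahead of it; z points along the fingers, y is the line along which they close (so a half turn about z gives the same grasp; the last joint's range is limited). The gripper opens to 85 mm and grips with 20 to 120 N. Pads are 22 mm wide; open, the fingers measure 114 mm over their backs; the gripper's body (76 mm by 85 mm) begins 54 mm behind the grasp point. The pads swing forward as they close: fully open they stand 13 mm farther back than shut.
Start: joints at [1.062, 0.527, 1.433, -0, 1.181, -0.178], TCP at [0.203, 0.591, 0.253] pointing down, gripper open.
Joint ranges: [-3.08, 3.08], [-0.75, 2.2], [0.22, 2.44], [-1.43, 4.57], [0, 2.65], [-2.85, 2.85]. Speed limits (rad/s): [2.79, 2.79, 3.14, 3.14, 3.14, 3.14].

## Interface

Orientations are given as a unit quaternion [x, y, z, w].
In Python, from station import manip gives the robot as it stands.
- The arm moves only by the shell command python3 drive.py 'ROWS' [FORCE]. ROWS is rows parted by semicolons, their numbers by spaces, 1 to 20 of them, each of 5 numbers: dx, dy, dz in m, then a turn about the tool's z in rad, then the opening from 0.0 (shut) to 1.0 (fully open); each row is the pose to reach, as a shift and turn from the pose commanded when the command began, along the tool's axes at that moment; what a row does not reach only later rows make up. A row lasts 1/10 s, in which the tool goes at most 0.05 m and 0.15 rad, less where a joint would pass 70% of its speed; a pose out of reach is approached as far as the arm can. The fingers move at their own pace and stop on an object; FORCE is the grip in N (left out, the last holds). Time passes only in rows, so rows that do not move let the fingers close. It prints the time, the measured TCP pose, the force, the opening and the grip force at its end.
- manip.sense(): the state, without advancing time (a new reading comes with each control period).
- manip.snapshot(name): name is "scene" or "top" or "wrist"; returns a dict with "pixels" (420x560x3 uint8, red, green, blue), "range_z" (420x560 float32, m along the optical axis (not along the pixel's ray), 0 where there is no reading), "fov_y" (degrees; the focal length in pixels is half the picture's height over the tangent of half this angle, whatever the lens; pixels are square), "cx", "cy" (the principal point, pixels), "R" (3x3) and "t" (3): a world point X has camera coordinates R X + t; the wrist camera has in their place "hand_eye" (4x4, takes a point from camera to tool coordinates, whose origin is the TCP and whose axes are the flange's). Camera axes: x right, y down, z forward; pixel columns grow to the right and rows downward; lengths in m; the calibration is good to about 2 mm. A picture is of the moment at which its call begins: read the wrist's pose just before it.
- manip.sign_off(): hands the job in; it is judged then, once.
The state is a dict: "t": time; "q": joint angles; "qd": joint speeds; "tau": joint torques, N m; "tcp_pos": TCP position; "tool_rot": TCP orientation; "force": force on the tool from outside, world axes, zero at the start; "ft_torque": the same for the moment, N m; "finger_gap": opening from 0.0 (shut) to 1.0 (fully open); "gripper_force": force on a finger pad.
Only numpy, scipy, OpenCV 4.12 (cv2) and the standard library are available. Lean on these libraries where they do the work, as an engineer would, in place of code of your own. Each camera call takes 0.05 s, during which the arm holds its last target. There are 200 camera calls.

## Task

The media in the bowl of the little finisher has settled: take the rod from the rack and stir with it until nearly all the pieces (at least five of the seven) have been shifted by about their own width, keeping them all in the bowl. Then reach the same rod's tip down through the hole in the control box's top and push the recessed run button fully down, and finish while still holding it down with the rod in the gripper. Leave the raised stop button, the T-piece, the tape and the can alone, and do not touch the media with the fingers.

Things in the scene. Friction and masses are not known exactly. Their poses are not given: they have to be found in the camera images.
- rod: stirring rod, loose, hanging upright (tip down) in the rack at the start: plain steel shaft, 8 mm diameter and 100 mm long, below a black rubber-covered round handle, 20 mm diameter and 65 mm long (165 mm in all, about 120 g). Origin at the centre of the lower tip's end face, z along the shaft up to the handle; the yaw means nothing as it is round
- rod_grip (a point): point on the rod's axis near the middle of its handle, 135 mm above the tip: a good place to grip, the handle upright between the fingers
- rack_hole (a point): the middle one of three 12 mm holes in the top of the rack, at its upper surface, 110 mm above the table. The rack is a fixed grey sheet-steel stand, 70 x 130 mm, with a 6 mm top plate and open below; the rod's shaft hangs through this hole with the handle's shoulder (underside) resting on the plate, tip 10 mm above the table. Lift it straight up by more than 100 mm to clear
- bowl_floor (a point): centre of the flat inner floor of the finisher's bowl, 50 mm above the table. The finisher is a fixed blue drum base carrying a grey open round bowl: inner radius about 69 mm, outer radius 76 mm at the rim, rim 54 mm above the inner floor (104 mm above the table)
- box: control box, fixed: grey, 110 (x) x 150 (y) mm, 80 mm high, with a 4 mm aluminium top plate; origin under its centre. Its only hole lies 38 mm from its middle along +y of the box, the raised stop button 38 mm along -y
- aperture (a point): centre of the hole in the control box's top plate, 22 mm diameter, vertical, at the plate's upper surface, 80 mm above the table. Below it lies the run button: a flat round cap, 26 mm diameter (wider than the hole), whose top is 25 mm under the plate's upper surface
- run_button (a joint): travel of the recessed spring run button, m: 0 up, 0.008 fully down (bottomed on its stop); pushes straight down, begins to move at about 2 N and takes about 6 N to reach the bottom
- stop_button (a joint): travel of the raised stop button on top of the control box, m: 0 up, 0.006 down; a 30 mm diameter cap in a 46 mm housing, standing 18 mm above the plate. Not to be pressed
- coupon: bystander: welded steel T-piece, a 90 x 60 x 6 mm plate with an upright fin, 46 mm high in all; origin under its centre
- tape: bystander: roll of paper tape lying flat, 90 mm across, 24 mm high; origin under its centre
- can: bystander: closed grey can, 60 mm diameter, 130 mm high; origin under its centre
- media0: piece 1 of 7 of the deburring media: a loose white ceramic cylinder, 22 mm diameter, 16 mm high, 20 g, standing on the bowl's floor; origin at the centre of its underside. The seven start in a rough ring about 43 mm from the bowl's centre, leaving the middle of the bowl clear (about 26 mm radius)
- media1: piece 2 of 7 of the deburring media: a loose white ceramic cylinder, 22 mm diameter, 16 mm high, 20 g, standing on the bowl's floor; origin at the centre of its underside. The seven start in a rough ring about 43 mm from the bowl's centre, leaving the middle of the bowl clear (about 26 mm radius)
- media2: piece 3 of 7 of the deburring media: a loose white ceramic cylinder, 22 mm diameter, 16 mm high, 20 g, standing on the bowl's floor; origin at the centre of its underside. The seven start in a rough ring about 43 mm from the bowl's centre, leaving the middle of the bowl clear (about 26 mm radius)
- media3: piece 4 of 7 of the deburring media: a loose white ceramic cylinder, 22 mm diameter, 16 mm high, 20 g, standing on the bowl's floor; origin at the centre of its underside. The seven start in a rough ring about 43 mm from the bowl's centre, leaving the middle of the bowl clear (about 26 mm radius)
- media4: piece 5 of 7 of the deburring media: a loose white ceramic cylinder, 22 mm diameter, 16 mm high, 20 g, standing on the bowl's floor; origin at the centre of its underside. The seven start in a rough ring about 43 mm from the bowl's centre, leaving the middle of the bowl clear (about 26 mm radius)
- media5: piece 6 of 7 of the deburring media: a loose white ceramic cylinder, 22 mm diameter, 16 mm high, 20 g, standing on the bowl's floor; origin at the centre of its underside. The seven start in a rough ring about 43 mm from the bowl's centre, leaving the middle of the bowl clear (about 26 mm radius)
- media6: piece 7 of 7 of the deburring media: a loose white ceramic cylinder, 22 mm diameter, 16 mm high, 20 g, standing on the bowl's floor; origin at the centre of its underside. The seven start in a rough ring about 43 mm from the bowl's centre, leaving the middle of the bowl clear (about 26 mm radius)

How it is judged:
By the outcome, as a careful person would: the job done as asked, in the order asked, and still so for the second after the job is handed in, while the arm keeps its last pose, push and grip.
It also fails if it takes over 64 s, if anything falls off the work surface, if the arm or the gripper's body presses on something with over 40 N, if the wrist force passes 120 N, or if a joint passes its speed limit or range.

## Working session

There is one attempt and no reset: what is moved stays moved. The work goes in short steps, Python scripts to look and compute and a shell command to move; the robot and the scene stay as the last step left them, time stands still between calls to the robot, and variables do not carry over. Pictures are saved under pics/ and viewed, at most 12 in all, crops included, and the job is handed in when it is done.

```bash
ls; mkdir -p pics
cat > h.py <<'E'
import numpy as np, cv2
from station import manip
from scipy.spatial.transform import Rotation as Ro
def snap(name):
    s=manip.sense(); d=manip.snapshot(name)
    f=210/np.tan(np.radians(d["fov_y"])/2); d["f"]=f
    if name=="wrist":
        H=np.array(d["hand_eye"]); Rt=Ro.from_quat(s["tool_rot"]).as_matrix()
        d["Rw"]=Rt@H[:3,:3]; d["c"]=Rt@H[:3,3]+s["tcp_pos"]
    else:
        d["Rw"]=np.array(d["R"]).T; d["c"]=-d["Rw"]@d["t"]
    return d
def ray(d,u,v):
    return d["Rw"]@np.array([(u-d["cx"])/d["f"],(v-d["cy"])/d["f"],1.])
def plane(d,u,v,z):
    r=ray(d,u,v); return d["c"]+r*(z-d["c"][2])/r[2]
def depth(d,u,v):
    return d["c"]+ray(d,u,v)*d["range_z"][int(v),int(u)]
def cloud(d):
    v,u=np.mgrid[:420,:560]; P=np.stack([(u-d["cx"])/d["f"],(v-d["cy"])/d["f"],np.ones_like(u)],-1)*d["range_z"][...,None]
    return P@d["Rw"].T+d["c"]
def save(d,n): cv2.imwrite("pics/"+n,d["pixels"][...,::-1])
E
python3 - <<'E'
from h import *
s=manip.sense(); print({k:np.round(v,3) for k,v in s.items()})
for n in("scene","top"):
    d=snap(n); save(d,n+"0.png"); print(n,d["c"],d["f"],d["Rw"].round(3).tolist())
    np.save(n+".npy",cloud(d))
a=cv2.imread("pics/scene0.png");b=cv2.imread("pics/top0.png")
E
```

```text
drive.py
pics
station.py
{'t': np.float64(0.0), 'q': array([ 1.061,  0.528,  1.434, -0.   ,  1.181, -0.179]), 'qd': array([ 0.001,  0.001,  0.001, -0.   ,  0.001,  0.001]), 'tau': array([-1.0000e-03, -4.4236e+01, -1.7802e+01, -0.0000e+00,  9.0000e-03,
       -0.0000e+00]), 'tcp_pos': array([0.203, 0.591, 0.252]), 'tool_rot': array([ 0.165,  0.986, -0.001, -0.   ]), 'force': array([0.108, 0.312, 0.096]), 'ft_torque': array([-0.011,  0.07 ,  0.044]), 'gripper_force': np.float64(0.0), 'finger_gap': np.float64(0.997)}
scene [ 1.26826145 -0.32130803  1.04603202] 532.9872185564003 [[0.49, 0.65, -0.581], [0.872, -0.378, 0.313], [-0.016, -0.659, -0.752]]
top [0.25228391 0.02924144 1.58188502] 501.3423523692489 [[0.032, -0.98, 0.199], [-0.999, -0.032, 0.004], [0.002, -0.199, -0.98]]
```

View pics/scene0.png

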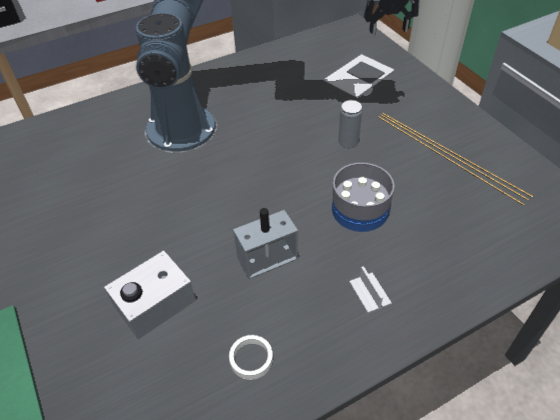

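View pics/top0.png

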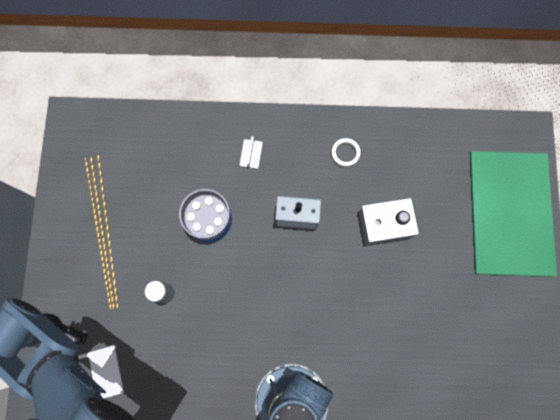

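Scene view: rod handle at about (265,220) on the rack, bowl (363,195), box hole (163,275) with stop button (131,291), can (350,125). Top view: handle (298,207), bowl (205,216), hole (378,222), stop (403,217), tape, T-piece and can clear of them.

Run:
```python
from h import *
d={n:snap(n) for n in("scene","top")}
def tri(p,q):
    A=[];b=[]
    for n,(u,v) in zip(("scene","top"),(p,q)):
        r=ray(d[n],u,v); r/=np.linalg.norm(r); M=np.eye(3)-np.outer(r,r); A.append(M); b.append(M@d[n]["c"])
    x=np.linalg.lstsq(np.vstack(A),np.hstack(b),rcond=None)[0]
    return x.round(4), np.linalg.norm(A[0]@x-b[0]).round(4)
def blobs(n,mask,roi,lo=5):
    x0,y0,x1,y1=roi; m=np.zeros_like(mask,np.uint8); m[y0:y1,x0:x1]=mask[y0:y1,x0:x1]
    k,l,s,c=cv2.connectedComponentsWithStats(m); return [(s[i,4],s[i,:4].tolist(),c[i].round(1).tolist()) for i in range(1,k) if s[i,4]>=lo]
for n,rois in (("scene",{"rod":(255,203,275,240),"hole":(150,262,175,285)}),("top",{"rod":(285,195,315,222),"hole":(368,210,390,232)})):
    g=d[n]["pixels"].max(-1)
    for k,r in rois.items(): print(n,k,blobs(n,(g<(60 if k=="rod" else 110)),r))
C={n:cloud(d[n]) for n in d}
for n in C:
    P=C[n].reshape(-1,3); ok=(d[n]["range_z"]>0).ravel()
    for lab,lo,hi,xy in (("rackplate",.10,.118,(.35,.75,-.15,.15)),("handle",.15,.19,(.35,.75,-.15,.15)),("boxtop",.072,.088,(.3,.75,-.5,-.15)),("rim",.098,.11,(.3,.75,.1,.45)),("can",.12,.14,(.1,.6,.1,.6))):
        m=ok&(P[:,2]>lo)&(P[:,2]<hi)&(P[:,0]>xy[0])&(P[:,0]<xy[1])&(P[:,1]>xy[2])&(P[:,1]<xy[3])
        Q=P[m]
        if len(Q)>10:
            print(n,lab,len(Q),"min",Q.min(0).round(3),"max",Q.max(0).round(3),"med",np.median(Q,0).round(4),cv2.minAreaRect(Q[:,:2].astype(np.float32)))
            if lab=="rim":print(cv2.minEnclosingCircle(Q[:,:2].astype(np.float32)))
# media white blobs
g=d["top"]["pixels"]; m=(g.min(-1)>190); print("media",blobs("top",m,(180,190,230,242)))
g=d["scene"]["pixels"]; m=(g.min(-1)>190); print("media s",blobs("scene",m,(335,170,390,215)))
print(tri((163,275),(378,222)))
```

```text
scene rod [(np.int32(179), [260, 208, 10, 24], [264.2, 219.8])]
scene hole [(np.int32(37), [158, 272, 9, 6], [161.9, 274.1])]
top rod [(np.int32(35), [295, 204, 6, 8], [297.7, 207.5])]
top hole []
scene rackplate 1333 min [ 0.527 -0.068  0.1  ] max [0.606 0.065 0.118] med [ 0.5724 -0.0089  0.1106] ((0.566275954246521, -0.0008968636393547058), (0.13122515380382538, 0.07543706148862839), 87.07958221435547)
scene handle 115 min [ 0.557 -0.012  0.15 ] max [0.577 0.008 0.182] med [ 0.5718 -0.0035  0.1714] ((0.5682270526885986, -0.0013674218207597733), (0.01804095320403576, 0.020333632826805115), 24.771617889404297)
scene boxtop 2733 min [ 0.482 -0.366  0.072] max [ 0.619 -0.2    0.088] med [ 0.5585 -0.2791  0.0805] ((0.5498592257499695, -0.2830063998699188), (0.1153687983751297, 0.15061941742897034), 11.257389068603516)
scene rim 340 min [0.301 0.205 0.098] max [0.625 0.424 0.109] med [0.5257 0.3001 0.1005] ((0.4764716625213623, 0.33737868070602417), (0.15010233223438263, 0.33480221033096313), 52.518516540527344)
((0.4612022042274475, 0.31532418727874756), 0.17238947749137878)
scene can 2
[... 1031 characters left out ...]
1646), 0.16791069507598877)
top can 311 min [0.279 0.371 0.12 ] max [0.334 0.428 0.137] med [0.3073 0.3982 0.1297] ((0.3073594570159912, 0.3983692228794098), (0.054142095148563385, 0.05463453754782677), 33.283878326416016)
media [(np.int32(1325), [185, 196, 43, 41], [205.6, 216.0])]
media s [(np.int32(43), [358, 177, 9, 6], [362.1, 179.7]), (np.int32(45), [343, 181, 9, 6], [347.2, 183.4]), (np.int32(43), [371, 182, 9, 6], [375.4, 184.4]), (np.int32(49), [341, 190, 9, 7], [345.1, 193.3]), (np.int32(50), [375, 192, 10, 7], [379.6, 195.1]), (np.int32(15), [351, 201, 7, 3], [354.3, 202.0]), (np.int32(20), [366, 202, 9, 3], [369.8, 203.1])]
(array([ 0.5402, -0.248 ,  0.0762]), np.float64(0.0035))
```

```bash
cat >> h.py <<'E'
def to(p):
    s=manip.sense(); R=Ro.from_quat(s["tool_rot"]).as_matrix()
    dd=R.T@(np.array(p)-s["tcp_pos"]); print("tcp",s["tcp_pos"].round(4),"go",dd.round(4),"rows",np.linalg.norm(dd)/.05)
    return dd
E
python3 - <<'E'
from h import *
to((.53,.29,.30)); to((.565,-.003,.30)); d=manip.snapshot("wrist"); print(np.round(d["hand_eye"],3),d["fov_y"])
for n in("scene","top"):
    c=snap(n);P=cloud(c).reshape(-1,3)
    m=(P[:,2]>.09)&(P[:,2]<.11)&(abs(P[:,0]-.53)<.1)&(abs(P[:,1]-.29)<.1); Q=P[m]; A=np.c_[2*Q[:,:2],np.ones(len(Q))]
    s=np.linalg.lstsq(A,(Q[:,:2]**2).sum(1),rcond=None)[0]; print(n,s[:2],np.sqrt(s[2]+s[0]**2+s[1]**2))
E
```

```text
tcp [0.2028 0.5908 0.2527] go [-0.4072 -0.1782 -0.0472] rows 8.939723056564167
tcp [0.2028 0.5908 0.2527] go [-0.5355 -0.444  -0.0469] rows 13.943246262184964
[[-0.    -0.952 -0.305  0.079]
 [ 1.    -0.    -0.001 -0.   ]
 [ 0.    -0.305  0.952 -0.121]
 [ 0.     0.     0.     1.   ]] 64.55074570047799
scene [0.5498384  0.28080749] 0.07298895065120911
top [0.54418646 0.27698284] 0.07300915696368217
```

```bash
python3 drive.py '0 0 -.03 0 1; -.425 -.183 -.03 0 1; -.425 -.183 -.03 0 1; -.425 -.183 -.03 0 1; -.425 -.183 -.03 0 1; -.425 -.183 -.03 0 1; -.425 -.183 -.03 0 1; -.425 -.183 -.03 0 1; -.425 -.183 -.03 0 1; -.425 -.183 -.03 0 1; -.425 -.183 -.03 0 1; -.425 -.183 -.03 0 1; -.425 -.183 -.03 0 1'
python3 - <<'E'
from h import *
d=snap("wrist"); save(d,"w1.png"); to((.565,-.003,.3))
g=d["pixels"]; m=(g.min(-1)>185).astype(np.uint8)
k,l,s,c=cv2.connectedComponentsWithStats(m)
for i in range(1,k):
    if s[i,4]>80: print(s[i,4],s[i,:4],c[i].round(1),plane(d,*c[i],.066).round(4),depth(d,*c[i]).round(4))
P=cloud(d).reshape(-1,3); m=(P[:,2]>.098)&(P[:,2]<.112)&(np.hypot(P[:,0]-.545,P[:,1]-.28)<.09); Q=P[m]; A=np.c_[2*Q[:,:2],np.ones(len(Q))]
s=np.linalg.lstsq(A,(Q[:,:2]**2).sum(1),rcond=None)[0]; print(len(Q),s[:2],np.sqrt(s[2]+s[0]**2+s[1]**2),np.median(Q[:,2]))
E
```

```text
t: 1.65
tcp_pos: [0.5444, 0.2805, 0.283]
tool_rot: [0.165, 0.986, 0.0, -0.001]
force: [-0.1, -0.1, -0.0]
finger_gap: 0.997
gripper_force: 0.0
tcp [0.5439 0.2811 0.2831] go [-0.1118 -0.262  -0.017 ] rows 5.707443815269489
136 [247 110  33  10] [262.6 114.2] [0.475  0.2874 0.066 ] [0.4745 0.2891 0.0979]
1355 [201 131 160 133] [269.5 214.5] [0.5748 0.2591 0.066 ] [0.5793 0.2571 0.0514]
338 [284 132  20  21] [293.4 141.8] [0.5101 0.3075 0.066 ] [0.5102 0.3075 0.0652]
347 [243 136  20  22] [252.5 146.8] [0.5014 0.267  0.066 ] [0.5014 0.2669 0.0654]
6672 [218 150 126  88] [280.6 197.6] [0.5609 0.2765 0.066 ] [0.5648 0.2753 0.0512]
4423 [  0 253  96  84] [ 44.9 293.3] [ 0.5811 -0.0197  0.066 ] [0.5665 0.0232 0.1104]
892 [245 315  31  53] [260.3 340.8] [0.7247 0.1943 0.066 ] [0.7694 0.1746 0.0066]
841 [220 319  31  56] [234.8 345.9] [0.7216 0.1621 0.066 ] [0.7662 0.1366 0.0062]
100 [ 77 406  10  14] [ 81.8 412.9] [ 0.7558 -0.069   0.066 ] [ 0.7907 -0.1148  0.0248]
2152 [0.54667318 0.28097174] 0.07296279007073522 0.09904148364381046
```

View pics/w1.png

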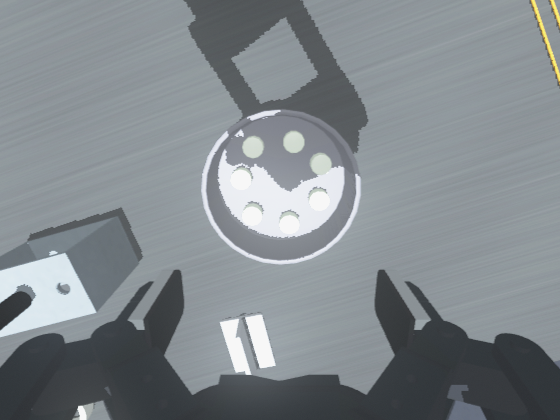

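The bowl rim is a circle around (281,186) with the seven pieces in a ring inside; the T-piece is at (247,342), the rack and the rod handle at lower left (20,300).

```bash
python3 drive.py '-.112 -.262 -.017 0 1; -.112 -.262 -.017 0 1; -.112 -.262 -.017 0 1; -.112 -.262 -.017 0 1; -.112 -.262 -.017 0 1; -.112 -.262 -.017 0 1; -.112 -.262 -.017 0 1; -.112 -.262 -.017 0 1; -.112 -.262 -.017 0 1'
python3 - <<'E'
from h import *
d=snap("wrist"); save(d,"w2.png")
P=cloud(d)
np.save("P2.npy",P)
for lab,lo,hi in(("top",.170,.185),("side",.12,.168),("plate",.105,.116)):
    m=(P[...,2]>lo)&(P[...,2]<hi)&(np.hypot(P[...,0]-.565,P[...,1]+.003)<(.1 if lab=="plate" else .04)); Q=P[m]
    if len(Q)>9: print(lab,len(Q),Q.mean(0).round(4),Q.min(0).round(4),Q.max(0).round(4),np.median(Q[:,2]),cv2.minAreaRect(Q[:,:2].astype(np.float32)))
    v,u=np.nonzero(m); 
    if len(v): print(u.mean(),v.mean(),u.min(),u.max(),v.min(),v.max())
E
```

```text
t: 2.6
tcp_pos: [0.5656, -0.0019, 0.3003]
tool_rot: [0.163, 0.987, 0.0, -0.0]
force: [-0.9, 0.4, -0.2]
finger_gap: 1.003
gripper_force: 0.0
top 498 [ 0.5637 -0.0018  0.1747] [ 0.5547 -0.0119  0.1701] [0.5748 0.0076 0.177 ] 0.17487135015480196 ((0.5643841028213501, -0.002045169472694397), (0.019390733912587166, 0.018874183297157288), 25.319847106933594)
278.3212851405622 206.2871485943775 266 291 194 219
side 290 [5.572e-01 2.000e-04 1.457e-01] [ 0.5544 -0.0113  0.1201] [0.568  0.0077 0.1673] 0.14677169848294433 ((0.5597513914108276, -0.00026940833777189255), (0.019825629889965057, 0.009999122470617294), 68.666015625)
278.17241379310343 188.70344827586206 266 290 180 203
plate 8584 [ 0.562  -0.0006  0.1101] [ 0.5263 -0.0689  0.1051] [0.603  0.0644 0.1159] 0.1101112677375439 ((0.5646678805351257, -0.0024376139044761658), (0.13065274059772491, 0.07051124423742294), 86.82571411132812)
279.32327586206895 183.72821528424976 203 351 133 236
```

View pics/w2.png

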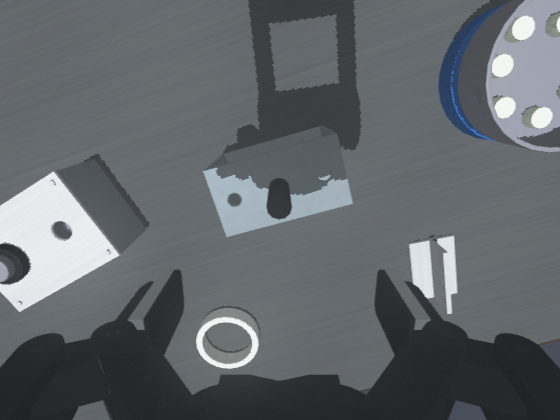

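Handle top at (278,206) sits between the open fingers; box hole at (62,230), stop button (8,262). The rod axis is (0.5645,-0.002), with handle top at 0.175 and plate at 0.110.

```bash
python3 drive.py '.001 0 .03 0 1; .001 0 .06 0 1; .001 0 .09 0 1; .001 0 .115 0 1; .001 0 .135 0 1; .001 0 .152 0 1; .001 0 .152 0 1; .001 0 .152 0 0; .001 0 .152 0 0; .001 0 .152 0 0; .001 0 .152 0 0; .001 0 .152 0 0; .001 0 .152 0 0; .001 0 .152 0 0; .001 0 .152 0 0; .001 0 .152 0 0' 100
python3 - <<'E'
from h import *
s=manip.sense();print(s["force"],s["tcp_pos"])
# aperture from P2 & pic
im=cv2.imread("pics/w2.png").max(-1); m=np.zeros((420,560),np.uint8); m[215:245,45:80]=im[215:245,45:80]<140
k,l,st,c=cv2.connectedComponentsWithStats(m);print(st[1:],c[1:].round(1))
P=np.load("P2.npy"); Q=P[(abs(P[...,2]-.08)<.004)&(P[...,1]<-.15)]; print(np.median(Q[:,2]),cv2.minAreaRect(Q[:,:2].astype(np.float32)))
H=P[215:245,45:80].reshape(-1,3); h=H[H[:,2]<.075];print(len(h),np.median(h[:,2]),h.mean(0))
E
```

```text
t: 4.25
tcp_pos: [0.5658, -0.0039, 0.1493]
tool_rot: [0.165, 0.986, 0.0, 0.001]
force: [-0.5, 0.8, 6.4]
finger_gap: 0.208
gripper_force: 97.3
[-0.52605997  0.79455006  6.36495947] [ 0.5658364  -0.00393568  0.14930069]
[[ 52 221  20  18 242]] [[ 61.2 230.2]]
0.08021056919363628 ((0.5477599501609802, -0.28372129797935486), (0.1102956160902977, 0.1522674858570099), 10.892563819885254)
247 0.0006242228626835988 [ 0.55011158 -0.29786535  0.01331429]
```

```bash
python3 drive.py '0 0 -.02 0 0; 0 0 -.045 0 0; 0 0 -.07 0 0; 0 0 -.095 0 0; 0 0 -.12 0 0; 0 0 -.145 0 0; 0 0 -.145 0 0; 0 0 -.145 0 0'
python3 - <<'E'
from h import *
d=snap("wrist"); save(d,"w3.png"); to((.5467,.281,.30))
m=np.zeros((420,560),np.uint8);m[210:260,40:95]=d["pixels"].max(-1)[210:260,40:95]<140
P=cloud(d)
sc=snap("scene");save(sc,"s3.png");tp=snap("top")
s=manip.sense()["tcp_pos"]
for n,c in(("scene",sc),("top",tp),("wrist",d)):
    P=cloud(c);Q=P[(np.hypot(P[...,0]-s[0],P[...,1]-s[1])<.03)&(P[...,2]>.12)&(P[...,2]<.25)]
    for lo in np.arange(.13,.25,.02):
        q=Q[(Q[:,2]>=lo)&(Q[:,2]<lo+.02)]
        if len(q)>2: print(n,round(lo,2),len(q),q.mean(0).round(4))
    if len(Q):print(n,"minz",Q[:,2].min())
a=cv2.resize(sc["pixels"][120:260,160:400],(800,466))[...,::-1]
cv2.imwrite("pics/s3c.png",a)
E
```

```text
t: 5.05
tcp_pos: [0.565, -0.0039, 0.293]
tool_rot: [0.165, 0.986, -0.0, -0.0]
force: [0.3, 0.2, -1.1]
finger_gap: 0.205
gripper_force: 97.6
tcp [ 0.5645 -0.0038  0.2921] go [ 0.1093  0.2635 -0.0077] rows 5.708285770166155
scene 0.15 19 [ 0.5663 -0.0025  0.1629]
scene 0.17 20 [ 0.5664 -0.0025  0.1803]
scene 0.19 27 [ 0.5662 -0.003   0.2006]
scene 0.21 20 [ 0.5665 -0.0035  0.2208]
scene 0.23 24 [ 0.5672 -0.0031  0.2391]
scene minz 0.15578582552989118
top 0.21 3 [ 0.5577 -0.0049  0.2239]
top minz 0.21593558980023642
wrist 0.15 53 [ 0.5605 -0.0019  0.1628]
wrist 0.17 81 [ 0.5604 -0.0022  0.1805]
wrist 0.19 113 [ 0.5606 -0.002   0.2003]
wrist 0.21 135 [ 0.5605 -0.0023  0.2203]
wrist 0.23 94 [ 0.5603 -0.0022  0.2354]
wrist minz 0.15542667063987947
```

View pics/w3.png

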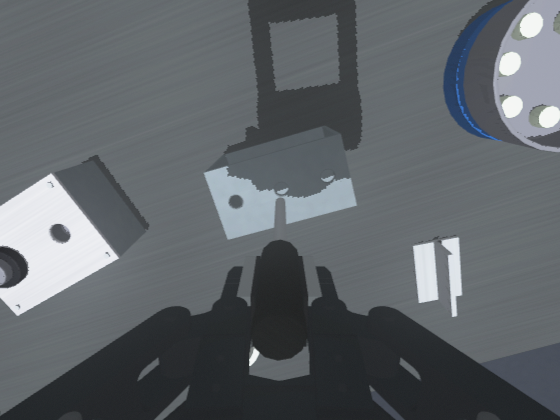

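View pics/s3c.png

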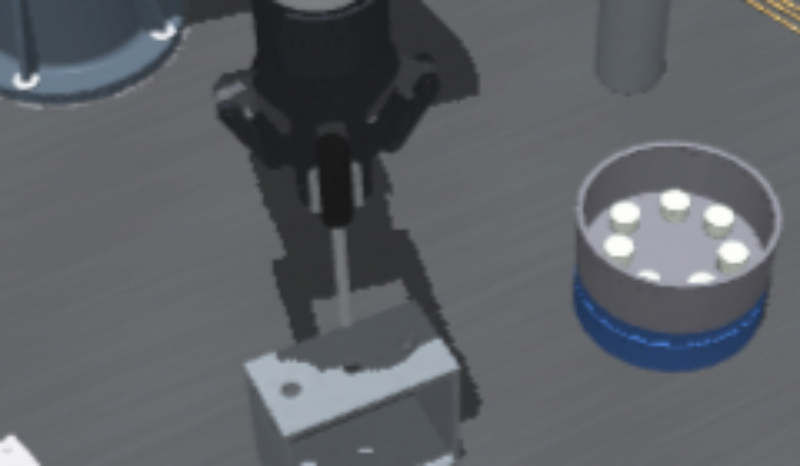

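The rod hangs vertically between the fingers (wrist view: shaft up to its tip at about (281,200), handle (280,265)). Scene view confirms it's clear of the rack, and the bowl is undisturbed. Tip is about 0.1375 below the TCP.

```bash
python3 drive.py '.109 .2635 -.008 0 0; .109 .2635 -.008 0 0; .109 .2635 -.008 0 0; .109 .2635 -.008 0 0; .109 .2635 -.008 0 0; .109 .2635 -.008 0 0; .109 .2635 -.008 0 0; .109 .2635 -.008 0 0; .109 .2635 -.008 0 0; .109 .2635 -.008 0 0'
cat >> h.py <<'E'
def media(d,c):
    # white tops at 16 mm above the bowl's floor, angles and radii in the tool's axes about bowl centre c
    P=cloud(d); m=((abs(P[...,2]-.066)<.006)&(np.hypot(P[...,0]-c[0],P[...,1]-c[1])<.066)).astype(np.uint8)
    m=cv2.morphologyEx(m,cv2.MORPH_OPEN,np.ones((3,3),np.uint8))
    k,l,s,cc=cv2.connectedComponentsWithStats(m); out=[]
    R=Ro.from_quat(manip.sense()["tool_rot"]).as_matrix()
    for i in range(1,k):
        if s[i,4]>12:
            q=plane(d,*cc[i],.066); e=R.T@(q-[c[0],c[1],.066]); out.append(q[:2]); print(s[i,4],q[:2].round(4),"r",np.hypot(e[0],e[1]).round(4),"tool ang",np.degrees(np.arctan2(e[1],e[0])).round(1))
    return np.array(out)
E
python3 - <<'E'
from h import *
s=snap("scene"); m=media(s,(.5498,.2808)); 
w=snap("wrist"); media(w,(.5467,.281)); to((.5467,.281,.1945))
t=snap("top"); media(t,(.5442,.277))
E
```

```text
t: 6.2
tcp_pos: [0.548, 0.2793, 0.3008]
tool_rot: [0.166, 0.986, -0.0, -0.0]
force: [0.9, -0.5, -1.3]
finger_gap: 0.21
gripper_force: 98.0
38 [0.5127 0.3054] r 0.0445 tool ang 14.4
41 [0.5061 0.2647] r 0.0466 tool ang -39.3
52 [0.5444 0.3265] r 0.046 tool ang 64.2
45 [0.5317 0.2428] r 0.0421 tool ang -83.6
55 [0.581  0.3128] r 0.0447 tool ang 115.2
337 [0.51   0.3071] r 0.045 tool ang 16.3
327 [0.5014 0.2665] r 0.0475 tool ang -36.8
324 [0.5403 0.3264] r 0.0458 tool ang 62.9
311 [0.5282 0.2435] r 0.0418 tool ang -82.9
300 [0.5764 0.3132] r 0.0438 tool ang 113.6
289 [0.5691 0.2405] r 0.0463 tool ang -138.0
197 [0.5917 0.2777] r 0.0452 tool ang 165.1
tcp [0.5481 0.2794 0.3012] go [0.0018 0.0011 0.1067] rows 2.133865815417044
30 [0.5276 0.2392] r 0.0413 tool ang -85.3
```

```bash
python3 drive.py '.002 .001 .03 0 0; .002 .001 .06 0 0; .002 .001 .085 0 0; .002 .001 .1 0 0; .002 .001 .1065 0 0; .002 .001 .1065 0 0; .002 .001 .1065 0 0' && python3 drive.py '.0148 -.0026 0 0 0; .0295 -.0052 0 0 0; .0443 -.0078 0 0 0; .0443 .0078 0 0 0; .039 .0225 0 0 0; .0289 .0345 0 0 0; .0154 .0423 0 0 0; 0 .045 0 0 0; -.0154 .0423 0 0 0'
python3 - <<'E'
from h import *
s=manip.sense();print(s["force"].round(1),s["tcp_pos"])
w=snap("wrist"); save(w,"w4.png");media(w,(.5467,.281))
E
```

```text
t: 7.05
tcp_pos: [0.5471, 0.2823, 0.1957]
tool_rot: [0.165, 0.986, 0.0, 0.001]
force: [-0.1, 0.3, -1.2]
finger_gap: 0.208
gripper_force: 98.0
t: 7.95
tcp_pos: [0.5759, 0.3181, 0.1964]
tool_rot: [0.164, 0.986, 0.001, 0.001]
force: [-2.1, -0.3, 1.4]
finger_gap: 0.209
gripper_force: 98.2
[-2.1 -0.3  1.4] [0.57592581 0.31813727 0.19637102]
686 [0.5017 0.2675] r 0.0469 tool ang -35.7
629 [0.5284 0.2443] r 0.0411 tool ang -82.5
1629 [0.5838 0.2933] r 0.0391 tool ang 142.6
29 [0.5709 0.3205] r 0.0463 tool ang 102.5
274 [0.588  0.3241] r 0.0597 tool ang 114.8
561 [0.5691 0.2414] r 0.0455 tool ang -138.5
```

View pics/w4.png

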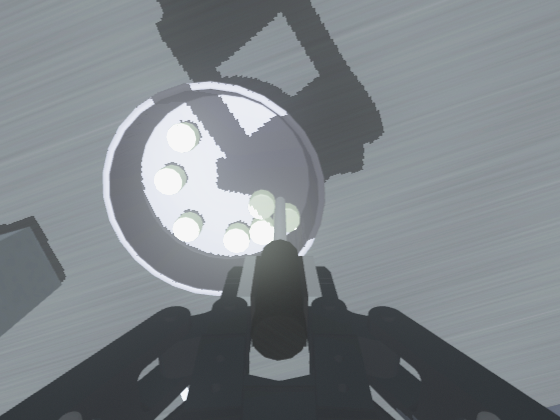

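Four pieces are bunched ahead of the shaft (at about (262,205), (290,218), (262,232), (236,238)); three are still at their old places on the left, and all are in the bowl. I'll continue the circle.

```bash
python3 drive.py '-.0135 -.0078 0 0 0; -.0236 -.0198 0 0 0; -.0289 -.0345 0 0 0; -.0289 -.0501 0 0 0; -.0236 -.0648 0 0 0; -.0135 -.0768 0 0 0; 0 -.0846 0 0 0'
python3 - <<'E'
from h import *
s=manip.sense();print(s["force"].round(1),s["tcp_pos"])
w=snap("wrist"); media(w,(.5467,.281))
E
python3 drive.py '.0154 -.0027 0 0 0; .0308 0 0 0 0; .0443 .0078 0 0 0; .0544 .0198 0 0 0; .0597 .0345 0 0 0; .0597 .0501 0 0 0; .0597 .0501 0 0 0'
python3 - <<'E'
from h import *
s=manip.sense();print(s["force"].round(1),s["tcp_pos"])
to((.5467,.281,.1945)); to((.5467,.281,.3))
E
```

```text
t: 8.7
tcp_pos: [0.5469, 0.236, 0.1952]
tool_rot: [0.166, 0.986, 0.001, 0.001]
force: [-0.7, 2.2, -0.1]
finger_gap: 0.209
gripper_force: 98.3
[-0.7  2.2 -0.1] [0.54692179 0.23595014 0.19518568]
670 [0.5014 0.2663] r 0.0476 tool ang -37.0
606 [0.528  0.2433] r 0.0421 tool ang -82.6
556 [0.5437 0.2249] r 0.0562 tool ang -106.0
583 [0.5711 0.2917] r 0.0267 tool ang 137.2
545 [0.5936 0.3104] r 0.0553 tool ang 128.9
336 [0.5813 0.2413] r 0.0527 tool ang -150.2
512 [0.6022 0.2816] r 0.0555 tool ang 160.3
t: 9.45
tcp_pos: [0.5097, 0.3072, 0.1957]
tool_rot: [0.163, 0.987, 0.002, 0.003]
force: [3.7, -0.7, 0.2]
finger_gap: 0.209
gripper_force: 98.3
[ 3.7 -0.7  0.2] [0.50974853 0.30720574 0.19573311]
tcp [0.5097 0.3072 0.1957] go [-0.0434 -0.0129  0.0014] rows 0.906349378119511
tcp [0.5097 0.3072 0.1957] go [-0.044  -0.0125 -0.1041] rows 2.273652193119684
```

```bash
python3 drive.py '0 0 -.03 0 0; 0 0 -.06 0 0; 0 0 -.09 0 0; 0 0 -.115 0 0; -.044 -.0125 -.115 0 0; -.044 -.0125 -.115 0 0; -.044 -.0125 -.115 0 0'
python3 - <<'E'
from h import *
from scipy.optimize import linear_sum_assignment as L
w=snap("wrist"); save(w,"w5.png"); m=media(w,(.5467,.281))
o=np.array([[.51,.3071],[.5014,.2665],[.5403,.3264],[.5282,.2435],[.5764,.3132],[.5691,.2405],[.5917,.2777]])
D=np.linalg.norm(o[:,None]-m[None],axis=-1); print((D*1000).round(0)); i,j=L(D**2); print("assign min",(D[i,j]*1000).round(1))
E
```

```text
t: 10.15
tcp_pos: [0.5436, 0.2777, 0.3086]
tool_rot: [0.165, 0.986, -0.001, -0.002]
force: [-0.6, 0.2, -0.8]
finger_gap: 0.207
gripper_force: 98.2
322 [0.4951 0.3018] r 0.0556 tool ang 3.0
316 [0.4906 0.2738] r 0.0565 tool ang -26.2
265 [0.5423 0.2242] r 0.057 tool ang -104.5
278 [0.5714 0.2921] r 0.0271 tool ang 136.8
266 [0.594 0.311] r 0.056 tool ang 128.6
264 [0.5826 0.2388] r 0.0554 tool ang -149.4
260 [0.6026 0.2818] r 0.056 tool ang 160.2
[[ 16.  38.  89.  63.  84. 100.  96.]
 [ 36.  13.  59.  75. 103.  86. 102.]
 [ 51.  72. 102.  46.  56.  97.  77.]
 [ 67.  48.  24.  65.  94.  55.  84.]
 [ 82.  94.  95.  22.  18.  75.  41.]
 [ 96.  85.  31.  52.  75.  14.  53.]
 [100. 101.  73.  25.  33.  40.  12.]]
assign min [15.8 13.1 46.3 23.9 17.7 13.6 11.7]
```

View pics/w5.png

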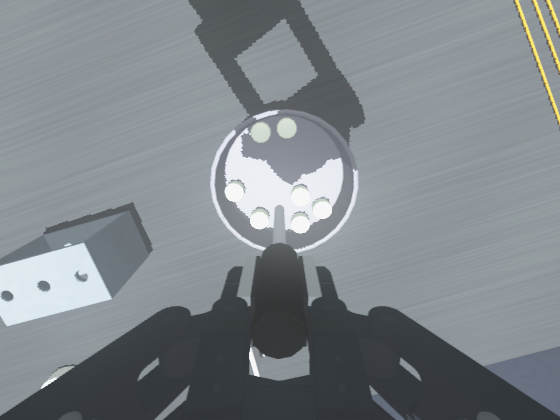

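All seven remain in the bowl, now at scattered positions ((260,131), (287,128), (234,190), (260,217), (300,195), (322,208), (300,222)). Some may have moved only 12–16 mm, so I'll make a second, wider pass.

```bash
python3 drive.py '-.002 .004 .03 0 0; -.002 .004 .06 0 0; -.002 .004 .085 0 0; -.002 .004 .105 0 0; -.002 .004 .113 0 0; -.002 .004 .113 0 0; -.002 .004 .113 0 0' && python3 drive.py '.0085 -.0181 0 0 0; .0169 -.0363 0 0 0; .0211 -.0453 0 0 0; .0354 -.0354 0 0 0; .0453 -.0211 0 0 0; .0498 -.0044 0 0 0; .0483 .0129 0 0 0; .041 .0287 0 0 0; .0287 .041 0 0 0; .0129 .0483 0 0 0; -.0044 .0498 0 0 0; -.0211 .0453 0 0 0; -.0211 .0453 0 0 0'
python3 - <<'E'
from h import *
s=manip.sense();print(s["force"].round(1),s["tcp_pos"])
w=snap("wrist"); media(w,(.5467,.281))
E
python3 drive.py '-.0143 -.0099 0 0 0; -.0242 -.0242 0 0 0; -.0287 -.0409 0 0 0; -.0272 -.0582 0 0 0; -.0272 -.0582 0 0 0'
python3 - <<'E'
from h import *
s=manip.sense();print(s["force"].round(1),s["tcp_pos"])
w=snap("wrist"); media(w,(.5467,.281))
E
```

```text
t: 10.9
tcp_pos: [0.5476, 0.2817, 0.1974]
tool_rot: [0.164, 0.986, 0.0, 0.0]
force: [-1.3, 0.1, -0.6]
finger_gap: 0.214
gripper_force: 98.2
t: 12.2
tcp_pos: [0.5845, 0.3167, 0.1969]
tool_rot: [0.165, 0.986, 0.0, 0.001]
force: [0.7, 0.1, -0.7]
finger_gap: 0.211
gripper_force: 98.3
[ 0.7  0.1 -0.7] [0.5845291  0.31667606 0.19685585]
699 [0.4897 0.2843] r 0.0571 tool ang -15.7
651 [0.5008 0.3156] r 0.0575 tool ang 18.0
580 [0.5424 0.2248] r 0.0563 tool ang -104.7
586 [0.5716 0.293 ] r 0.0277 tool ang 135.2
28 [0.5855 0.316 ] r 0.0522 tool ang 118.9
834 [0.6008 0.2897] r 0.0548 tool ang 151.8
542 [0.5828 0.2397] r 0.0549 tool ang -150.2
t: 12.75
tcp_pos: [0.589, 0.2504, 0.197]
tool_rot: [0.166, 0.986, -0.0, 0.0]
force: [0.1, 0.6, -1.2]
finger_gap: 0.21
gripper_force: 98.4
[ 0.1  0.6 -1.2] [0.58902122 0.25043681 0.19703586]
749 [0.4897 0.2835] r 0.0571 tool ang -16.6
747 [0.5007 0.315 ] r 0.0572 tool ang 17.4
582 [0.5427 0.2242] r 0.0569 tool ang -105.0
616 [0.5718 0.292 ] r 0.0274 tool ang 137.2
552 [0.582  0.2377] r 0.0558 tool ang -148.3
30 [0.5783 0.2537] r 0.0418 tool ang -158.3
557 [0.6021 0.2859] r 0.0556 tool ang 155.9
351 [0.5971 0.2583] r 0.0553 tool ang -174.8
```

```bash
cat >> h.py <<'E'
def rod(d):
    s=manip.sense(); R=Ro.from_quat(s["tool_rot"]).as_matrix(); E=(cloud(d)-s["tcp_pos"])@R
    m=(abs(E[...,0])<.05)&(abs(E[...,1])<.05)&(E[...,2]>.04)&(E[...,2]<.145)
    k,l,st,_=cv2.connectedComponentsWithStats((m).astype(np.uint8))
    for lo in np.arange(.045,.14,.01):
        q=E[m&(E[...,2]>=lo)&(E[...,2]<lo+.01)&(np.hypot(E[...,0],E[...,1])<.03)]
        if len(q): print(round(lo,3),len(q),np.median(q,0).round(4),q[:,1].min().round(3),q[:,1].max().round(3))
E
python3 - <<'E'
from h import *
w=snap("wrist"); rod(w); save(w,"w6.png")
s=snap("scene"); cv2.imwrite("pics/s6.png",cv2.resize(s["pixels"][120:240,300:440],(700,600),interpolation=cv2.INTER_CUBIC)[...,::-1])
E
```

```text
0.045 40 [ 0.0079 -0.0015  0.0526] -0.004 0.002
0.055 94 [ 0.008  -0.0012  0.0598] -0.005 0.003
0.065 83 [ 0.0085 -0.001   0.07  ] -0.005 0.003
0.075 64 [ 0.009  -0.0016  0.0799] -0.005 0.002
0.085 64 [ 0.0093 -0.001   0.0894] -0.005 0.002
0.095 453 [-0.0147 -0.0134  0.0992] -0.029 0.022
0.105 362 [-0.0146 -0.007   0.1104] -0.029 0.024
0.115 346 [-0.0147 -0.0036  0.1198] -0.03 0.024
0.125 1265 [-0.0021 -0.0092  0.1313] -0.03 0.03
0.135 356 [-0.005  -0.0026  0.1391] -0.03 0.029
```

View pics/s6.png

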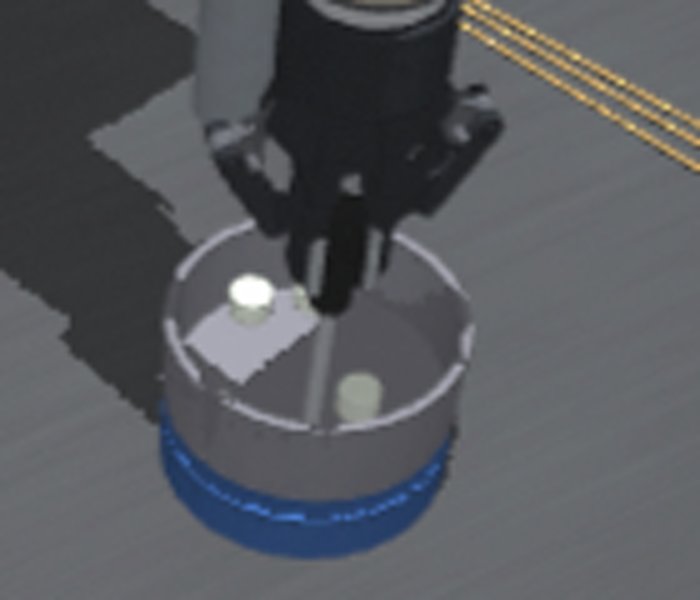

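The shaft at about (318,370) is just inside the bowl's near side and leans slightly in the grip, with pieces at (250,298) and (358,398). I'll tighten the grip and push the last uncertain group further.

```bash
python3 drive.py '.005 -.0121 .002 0 0; .0129 -.0225 .002 0 0; .0233 -.0304 .002 0 0; .0354 -.0354 .002 0 0; .0483 -.0371 .002 0 0; .0612 -.0354 .002 0 0; .073 -.031 .002 0 0; .073 -.031 .002 0 0' 120
python3 - <<'E'
from h import *
s=manip.sense();print(s["force"].round(1),s["tcp_pos"])
w=snap("wrist"); media(w,(.5467,.281)); rod(w)
E
```

```text
t: 13.7
tcp_pos: [0.5083, 0.2486, 0.1946]
tool_rot: [0.163, 0.987, -0.0, -0.001]
force: [-0.3, -0.6, -0.4]
finger_gap: 0.205
gripper_force: 117.4
[-0.3 -0.6 -0.4] [0.5083287  0.24861553 0.1946178 ]
573 [0.5    0.3148] r 0.0577 tool ang 17.0
508 [0.49   0.2834] r 0.0568 tool ang -16.4
36 [0.4978 0.2521] r 0.0568 tool ang -49.4
413 [0.5248 0.2273] r 0.058 tool ang -86.6
535 [0.5706 0.2919] r 0.0263 tool ang 136.6
487 [0.601  0.2858] r 0.0545 tool ang 156.1
0.045 39 [ 0.0091 -0.0001  0.0526] -0.003 0.003
0.055 93 [ 0.0092 -0.0007  0.0594] -0.004 0.003
0.065 82 [ 0.0096 -0.0001  0.0702] -0.004 0.004
0.075 68 [ 0.0101 -0.0001  0.0797] -0.004 0.004
0.085 120 [ 0.0107 -0.0038  0.0943] -0.029 0.003
0.095 486 [ 0.0114 -0.0185  0.0961] -0.03 0.003
0.105 91 [ 0.0116 -0.0038  0.1101] -0.026 0.004
0.115 84 [ 0.0121 -0.0032  0.1203] -0.026 0.004
0.125 369 [-0.0172 -0.013   0.1289] -0.026 0.003
0.135 1686 [-0.0007  0.0092  0.1443] -0.025 0.03
```

```bash
python3 drive.py '0 0 -.03 0 0; 0 0 -.06 0 0; 0 0 -.09 0 0; 0 0 -.115 0 0; -.026 .043 -.115 0 0; -.026 .043 -.115 0 0; -.026 .043 -.115 0 0'
python3 - <<'E'
from h import *
w=snap("wrist"); save(w,"w7.png"); m=media(w,(.5467,.281)); rod(w)
o=np.array([[.51,.3071],[.5014,.2665],[.5403,.3264],[.5282,.2435],[.5764,.3132],[.5691,.2405],[.5917,.2777]])
print((np.linalg.norm(o[:,None]-m[None],axis=-1)*1000).round(0))
to((.5406,-.2464,.30))
E
```

```text
t: 14.45
tcp_pos: [0.5494, 0.2799, 0.3091]
tool_rot: [0.164, 0.986, -0.0, -0.0]
force: [-0.6, -0.6, -1.5]
finger_gap: 0.21
gripper_force: 117.7
297 [0.4896 0.2834] r 0.0571 tool ang -16.5
296 [0.5005 0.315 ] r 0.0574 tool ang 17.4
293 [0.5271 0.2285] r 0.056 tool ang -88.4
284 [0.5717 0.2923] r 0.0274 tool ang 136.8
254 [0.5734 0.2312] r 0.0565 tool ang -137.1
262 [0.602  0.2861] r 0.0555 tool ang 155.8
126 [0.5946 0.2512] r 0.0564 tool ang -167.1
0.045 43 [0.0069 0.0007 0.0527] -0.003 0.004
0.055 92 [0.007  0.0004 0.0595] -0.003 0.004
0.065 85 [0.0075 0.0007 0.0703] -0.003 0.004
0.075 67 [0.0079 0.0007 0.0804] -0.003 0.005
0.085 60 [0.0083 0.0004 0.0895] -0.003 0.004
0.095 55 [0.0088 0.0007 0.0991] -0.003 0.004
0.105 49 [0.0093 0.0007 0.1096] -0.003 0.004
0.115 42 [0.0094 0.0007 0.1198] -0.003 0.005
0.125 40 [0.01   0.0004 0.13  ] -0.003 0.004
0.135 10 [0.0102 0.0003 0.1367] -0.003 0.004
[[ 31.  12.  80.  63.  99.  94. 101.]
 [ 21.  49.  46.  75.  80. 102.  94.]
 [ 66.  41.  99.  46. 101.  74.  93.]
 [ 56.  77.  15.  65.  47.  85.  67.]
 [ 92.  76.  98.  21.  82.  37.  65.]
 [ 90. 101.  44.  52.  10.  56.  28.]
 [102.  99.  81.  25.  50.  13.  27.]]
tcp [0.5484 0.2795 0.3089] go [-0.1633 -0.5     0.0095] rows 10.52084158189592
```

```bash
python3 drive.py '.022 .045 0 0 0; .022 .045 .03 0 0; .022 .045 .06 0 0; .022 .045 .085 0 0; .022 .045 .105 0 0; .022 .045 .1145 0 0; .022 .045 .1145 0 0; .022 .045 .1145 0 0' && python3 drive.py '.0143 -.0047 0 0 0; .0234 -.0165 0 0 0; .0291 -.0302 0 0 0; .031 -.045 0 0 0; .0291 -.0598 0 0 0; .0234 -.0735 0 0 0; .0143 -.0853 0 0 0; .0143 -.0853 0 0 0'
python3 - <<'E'
from h import *
s=manip.sense();print(s["force"].round(1),s["tcp_pos"])
w=snap("wrist"); media(w,(.5467,.281)); rod(w)
E
```

```text
t: 15.3
tcp_pos: [0.5428, 0.3295, 0.1961]
tool_rot: [0.165, 0.986, 0.0, 0.0]
force: [-0.2, -0.6, -1.0]
finger_gap: 0.206
gripper_force: 117.9
t: 16.1
tcp_pos: [0.5029, 0.2516, 0.1958]
tool_rot: [0.166, 0.986, 0.0, 0.001]
force: [0.3, -0.5, -0.6]
finger_gap: 0.204
gripper_force: 117.8
[ 0.3 -0.5 -0.6] [0.50289659 0.25159459 0.19577476]
39 [0.4925 0.2551] r 0.0601 tool ang -44.7
563 [0.5052 0.2653] r 0.0444 tool ang -39.8
387 [0.5049 0.2393] r 0.059 tool ang -64.0
366 [0.5239 0.2271] r 0.0586 tool ang -86.2
521 [0.5706 0.292 ] r 0.0263 tool ang 136.3
468 [0.6011 0.2858] r 0.0546 tool ang 155.9
0.045 42 [ 0.0069 -0.0008  0.0529] -0.004 0.003
0.055 95 [ 0.0073 -0.0014  0.0598] -0.005 0.003
0.065 81 [ 0.0076 -0.0008  0.0699] -0.005 0.003
0.075 68 [ 0.0083 -0.0008  0.0799] -0.005 0.003
0.085 69 [ 0.0085 -0.0015  0.0909] -0.028 0.003
0.095 612 [ 0.0125 -0.0137  0.0969] -0.029 0.007
0.105 116 [ 0.0121 -0.0044  0.1102] -0.025 0.003
0.115 105 [ 0.0106 -0.0045  0.1199] -0.026 0.003
0.125 1186 [-0.0017 -0.002   0.1297] -0.024 0.023
0.135 439 [0.0073 0.0074 0.1441] -0.025 0.03
```

```bash
python3 drive.py '-.0118 -.0091 0 0 0; -.0255 -.0148 0 0 0; -.0403 -.0167 0 0 0; -.0551 -.0148 0 0 0; -.0644 -.0114 0 0 0; -.0644 -.0114 0 0 0'
python3 - <<'E'
from h import *
s=manip.sense();print(s["force"].round(1),s["tcp_pos"])
w=snap("wrist"); media(w,(.5467,.281)); rod(w)
E
```

```text
t: 16.75
tcp_pos: [0.5608, 0.2215, 0.1952]
tool_rot: [0.165, 0.986, 0.0, 0.001]
force: [-0.4, -0.8, -0.4]
finger_gap: 0.204
gripper_force: 118.1
[-0.4 -0.8 -0.4] [0.56076034 0.22150412 0.19517258]
703 [0.506 0.265] r 0.0438 tool ang -40.5
612 [0.5713 0.2917] r 0.0268 tool ang 137.5
35 [0.5503 0.2248] r 0.0563 tool ang -112.6
2589 [0.5912 0.2634] r 0.0479 tool ang -177.4
0.045 40 [ 0.0065 -0.0002  0.0524] -0.003 0.003
0.055 98 [ 0.0067 -0.0002  0.06  ] -0.004 0.004
0.065 79 [0.0071 0.0001 0.0699] -0.004 0.004
0.075 67 [0.0076 0.0001 0.0792] -0.004 0.003
0.085 77 [ 0.008  -0.0012  0.0906] -0.021 0.003
0.095 530 [ 0.0058 -0.0139  0.0966] -0.022 0.004
0.105 192 [ 0.0076 -0.0089  0.1103] -0.018 0.013
0.115 211 [ 0.0019 -0.0068  0.1199] -0.018 0.013
0.125 828 [-0.0071  0.0113  0.1293] -0.017 0.028
0.135 1052 [0.011  0.0059 0.1444] -0.017 0.03
```

```bash
python3 drive.py '.01 .0186 0 0 0; .0201 .0372 0 0 0; .0281 .0245 0 0 0; .0361 .0117 0 0 0; .0541 -.0003 0 0 0; .0541 -.0003 0 0 0; .0581 .0117 0 0 0; .0591 .0237 0 0 0; .0591 .0367 0 0 0; .0591 .0497 0 0 0; .0591 .0497 0 0 0; .0591 .0497 -.03 0 0; .0591 .0497 -.06 0 0; .0591 .0497 -.09 0 0; .0591 .0497 -.115 0 0; .025 .05 -.115 0 0; .025 .05 -.115 0 0; .025 .05 -.115 0 0'
python3 - <<'E'
from h import *
w=snap("wrist"); save(w,"w8.png"); m=media(w,(.5467,.281)); rod(w)
o=np.array([[.51,.3071],[.5014,.2665],[.5403,.3264],[.5282,.2435],[.5764,.3132],[.5691,.2405],[.5917,.2777]])
print((np.linalg.norm(o[:,None]-m[None],axis=-1)*1000).round(0))
E
```

```text
t: 18.6
tcp_pos: [0.5511, 0.2768, 0.3098]
tool_rot: [0.165, 0.986, -0.0, -0.001]
force: [-0.8, 0.0, -0.4]
finger_gap: 0.211
gripper_force: 117.9
297 [0.5253 0.3042] r 0.0316 tool ang 28.3
288 [0.5717 0.2921] r 0.0273 tool ang 137.0
565 [0.5775 0.2361] r 0.0545 tool ang -143.5
513 [0.601  0.2907] r 0.0552 tool ang 150.9
0.045 48 [0.007  0.     0.0528] -0.003 0.003
0.055 88 [ 0.0069 -0.0002  0.0601] -0.004 0.004
0.065 80 [0.0075 0.     0.0698] -0.004 0.004
0.075 70 [ 0.008  -0.0003  0.0795] -0.004 0.004
0.085 61 [0.0085 0.0001 0.0897] -0.004 0.003
0.095 52 [0.0088 0.0001 0.0998] -0.004 0.004
0.105 48 [9.300e-03 1.000e-04 1.101e-01] -0.004 0.004
0.115 44 [9.700e-03 1.000e-04 1.199e-01] -0.004 0.004
0.125 37 [ 0.0103 -0.0007  0.1295] -0.004 0.003
0.135 11 [1.040e-02 1.000e-04 1.361e-01] -0.004 0.003
[[ 16.  63.  98.  92.]
 [ 45.  75.  82. 102.]
 [ 27.  46.  98.  70.]
 [ 61.  65.  50.  87.]
 [ 52.  22.  77.  33.]
 [ 77.  52.  10.  59.]
 [ 72.  25.  44.  16.]]
```

View pics/w8.png

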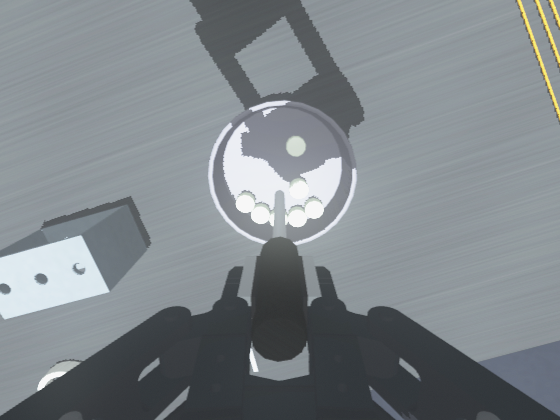

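All seven are in the bowl: one at (296,146), one at (298,187), and five along the near wall from (245,202) to (315,208), one of them behind the shaft. Only the piece at (298,187) is borderline, so I'll push it across the middle.

```bash
python3 drive.py '-.021 .0426 0 0 0; -.021 .0426 .03 0 0; -.021 .0426 .06 0 0; -.021 .0426 .085 0 0; -.021 .0426 .105 0 0; -.021 .0426 .114 0 0; -.021 .0426 .114 0 0; -.021 .0426 .114 0 0' && python3 drive.py '0 -.01 0 0 0; 0 -.02 0 0 0; 0 -.03 0 0 0; 0 -.038 0 0 0; 0 -.038 0 0 0; 0 -.038 -.03 0 0; 0 -.038 -.06 0 0; 0 -.038 -.09 0 0; 0 -.038 -.115 0 0; .02 0 -.115 0 0; .02 0 -.115 0 0; .02 0 -.115 0 0'
python3 - <<'E'
from h import *
w=snap("wrist"); save(w,"w9.png"); m=media(w,(.5467,.281))
o=np.array([[.51,.3071],[.5014,.2665],[.5403,.3264],[.5282,.2435],[.5764,.3132],[.5691,.2405],[.5917,.2777]])
print((np.linalg.norm(o[:,None]-m[None],axis=-1)*1000).round(0)); media(snap("scene"),(.5498,.2808)); to((.5406,-.2464,.30))
E
```

```text
t: 19.45
tcp_pos: [0.5849, 0.311, 0.197]
tool_rot: [0.165, 0.986, 0.0, 0.0]
force: [0.3, 0.4, 0.2]
finger_gap: 0.202
gripper_force: 117.9
t: 20.65
tcp_pos: [0.5652, 0.3178, 0.3111]
tool_rot: [0.164, 0.986, -0.0, -0.0]
force: [0.2, -0.8, -1.3]
finger_gap: 0.206
gripper_force: 118.0
313 [0.5252 0.3044] r 0.0317 tool ang 28.5
280 [0.5627 0.26  ] r 0.0264 tool ang -146.2
793 [0.5831 0.2431] r 0.0526 tool ang -152.7
337 [0.6015 0.2843] r 0.0549 tool ang 157.6
[[ 15.  71.  97.  94.]
 [ 45.  62.  85. 102.]
 [ 27.  70.  94.  74.]
 [ 61.  38.  55.  84.]
 [ 52.  55.  70.  38.]
 [ 77.  21.  14.  54.]
 [ 72.  34.  36.  12.]]
51 [0.5292 0.3028] r 0.0301 tool ang 28.0
44 [0.5659 0.2582] r 0.0278 tool ang -144.4
tcp [0.5655 0.3167 0.3107] go [-0.1593 -0.5406  0.0112] rows 11.274610945455114
```

```bash
python3 drive.py '-.165 -.54 0 0 0; -.165 -.54 0 0 0; -.165 -.54 0 0 0; -.165 -.54 0 0 0; -.165 -.54 0 0 0; -.165 -.54 0 0 0; -.165 -.54 0 0 0; -.165 -.54 0 0 0; -.165 -.54 0 0 0; -.165 -.54 0 0 0; -.165 -.54 0 0 0; -.165 -.54 0 0 0; -.165 -.54 0 0 0; -.165 -.54 0 0 0; -.165 -.54 0 0 0; -.165 -.54 0 0 0'
cat > ap.py <<'E'
from h import *
import sys
w=snap("wrist"); save(w,sys.argv[1]); rod(w)
P=cloud(w); print("plate z",np.median(P[...,2][(abs(P[...,2]-.08)<.004)&(np.hypot(P[...,0]-.5406,P[...,1]+.2464)<.04)]))
near=np.hypot(P[...,0]-.5406,P[...,1]+.2464)<.03
m=((P[...,2]<.074)&(P[...,2]>.03)&near).astype(np.uint8)
k,l,st,c=cv2.connectedComponentsWithStats(m); R=Ro.from_quat(manip.sense()["tool_rot"]).as_matrix()
for i in range(1,k):
    if st[i,4]>30:
        q=plane(w,*c[i],.08); print(st[i],c[i].round(1),q.round(4),"depth z",np.median(P[...,2][l==i]).round(4))
# ellipse of hole edge by plate mask
pm=((abs(P[...,2]-.08)<.004)&near).astype(np.uint8)
cs,_=cv2.findContours(1-pm,cv2.RETR_LIST,cv2.CHAIN_APPROX_NONE)
for a in cs:
    if 60<cv2.contourArea(a)<3000 and len(a)>10:
        e=cv2.fitEllipse(a); q=plane(w,*e[0],.08); print("ell",np.round(e[0],1),np.round(e[1],1),q.round(4),"tool",(R.T@(q-manip.sense()["tcp_pos"])).round(4))
E
python3 ap.py w10.png; python3 -c "
import cv2;a=cv2.imread('pics/w10.png')[60:320,120:440];cv2.imwrite('pics/w10c.png',cv2.resize(a,(738,600)))"
```

```text
t: 22.35
tcp_pos: [0.5465, -0.2452, 0.3114]
tool_rot: [0.164, 0.987, 0.0, -0.0]
force: [0.9, 0.0, -1.0]
finger_gap: 0.205
gripper_force: 118.1
0.045 40 [0.0078 0.0001 0.0529] -0.003 0.003
0.055 93 [ 0.0081 -0.0005  0.0599] -0.004 0.004
0.065 81 [0.0086 0.0001 0.0698] -0.004 0.004
0.075 71 [0.009  0.0001 0.0801] -0.004 0.004
0.085 61 [ 0.0094 -0.0006  0.0901] -0.004 0.003
0.095 55 [0.0099 0.0001 0.0997] -0.004 0.004
0.105 49 [1.030e-02 1.000e-04 1.098e-01] -0.004 0.004
0.115 44 [1.09e-02 1.00e-04 1.20e-01] -0.004 0.004
0.125 38 [ 0.0113 -0.0007  0.1299] -0.004 0.003
0.135 12 [ 0.0114 -0.0003  0.1371] -0.004 0.003
plate z 0.08011220506341504
[266 165  20  19 303] [275.6 173.8] [ 0.5403 -0.2469  0.08  ] depth z 0.0589
ell [275.6 173.9] [18.3 19.3] [ 0.5403 -0.2469  0.08  ] tool [ 0.0054 -0.0035  0.2315]
ell [276.  172.3] [53.6 57.3] [ 0.5388 -0.246   0.08  ] tool [ 0.0072 -0.0031  0.2315]
```

View pics/w10c.png

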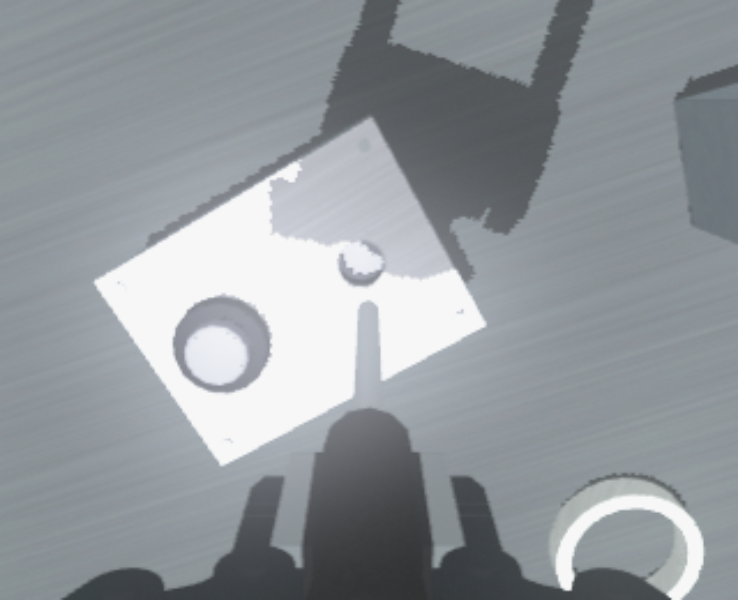

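The crop shows the hole at (361,262) just beyond the rod tip (368,305), and the stop button at (220,345), well clear. I'll correct the tip by (-2.4,-3.4) mm in the tool frame, then lower it near the plate and check.

```bash
python3 drive.py '-.0024 -.0034 .02 0 0; -.0024 -.0034 .045 0 0; -.0024 -.0034 .07 0 0; -.0024 -.0034 .084 0 0; -.0024 -.0034 .084 0 0; -.0024 -.0034 .084 0 0; -.0024 -.0034 .084 0 0'; python3 ap.py w11.png
```

```text
t: 23.1
tcp_pos: [0.5485, -0.2511, 0.2287]
tool_rot: [0.164, 0.986, -0.001, 0.001]
force: [0.1, -1.4, -0.0]
finger_gap: 0.2
gripper_force: 118.1
0.045 41 [0.0078 0.0001 0.0527] -0.003 0.003
0.055 94 [ 0.0078 -0.0002  0.0603] -0.004 0.004
0.065 79 [0.0084 0.0001 0.0698] -0.004 0.004
0.075 68 [0.0089 0.0001 0.0796] -0.004 0.004
0.085 64 [ 0.0092 -0.0003  0.0899] -0.004 0.003
0.095 54 [0.0097 0.0001 0.1   ] -0.004 0.004
0.105 47 [1.020e-02 1.000e-04 1.102e-01] -0.004 0.004
0.115 44 [1.07e-02 1.00e-04 1.20e-01] -0.004 0.004
0.125 38 [ 0.011  -0.0003  0.1297] -0.004 0.003
0.135 12 [ 0.0113 -0.0003  0.1368] -0.004 0.003
plate z 0.0801235051515698
[269 177  26  24 390] [281.6 187.2] [ 0.5389 -0.2457  0.08  ] depth z 0.0589
```

```bash
cat > ap2.py <<'E'
from h import *
w=snap("wrist"); H=np.array(w["hand_eye"]); v,u=np.mgrid[:420,:560]
E=(np.stack([(u-w["cx"])/w["f"],(v-w["cy"])/w["f"],np.ones_like(u)],-1)*w["range_z"][...,None])@H[:3,:3].T+H[:3,3]
zt=manip.sense()["tcp_pos"][2]-.08
near=np.hypot(E[...,0]-.0078,E[...,1])<.035
plate=near&(abs(E[...,2]-zt)<.004); z=np.median(E[...,2][plate])
hole=(near&(E[...,2]>z+.006)&(E[...,2]<z+.05)).astype(np.uint8)
k,l,st,c=cv2.connectedComponentsWithStats(hole); i=1+np.argmax(st[1:,4]); x,y,ww,hh,a=st[i]
def onp(u,v):
    r=H[:3,:3]@np.array([(u-w["cx"])/w["f"],(v-w["cy"])/w["f"],1]); return H[:3,3]+r*(z-H[2,3])/r[2]
print("plate z",z.round(4),"bbox",st[i],"L",onp(x-.5,y+hh/2)[:2].round(4),"R",onp(x+ww-.5,y+hh/2)[:2].round(4),"T",onp(x+ww/2,y-.5)[:2].round(4),"B",onp(x+ww/2,y+hh-.5)[:2].round(4))
cs,_=cv2.findContours((l==i).astype(np.uint8),cv2.RETR_EXTERNAL,cv2.CHAIN_APPROX_NONE)
h=cv2.convexHull(cs[0])[:,0]; q=np.array([onp(*p)[:2] for p in h]).astype(np.float32); print("circle",cv2.minEnclosingCircle(q))
E
python3 ap2.py
```

```text
plate z 0.1486 bbox [269 177  26  24 392] L [ 0.0097 -0.0088] R [0.0097 0.0129] T [0.0203 0.0024] B [-0.0003  0.0025]
circle ((0.009666464291512966, 0.0016582233365625143), 0.01064460538327694)
```

```bash
python3 drive.py '.002 .002 0 0 0; .002 .002 .008 0 0; .002 .002 .016 0 0; .002 .002 .024 0 0; .002 .002 .032 0 0; .002 .002 .032 0 0; .002 .002 .032 0 0'; python3 ap2.py; python3 -c "
from h import *
for _ in range(1): print(manip.sense()['force'].round(2),manip.sense()['tcp_pos'].round(4))"
```

```text
t: 23.9
tcp_pos: [0.5463, -0.2485, 0.1953]
tool_rot: [0.165, 0.986, 0.0, -0.0]
force: [-0.5, -0.1, 2.2]
finger_gap: 0.209
gripper_force: 118.4
plate z 0.1152 bbox [265 191  29  25 371] L [ 0.0072 -0.0108] R [0.0072 0.0107] T [0.0172 0.0003] B [-0.0022  0.0003]
circle ((0.006559127476066351, -0.00018144074419979006), 0.010655720718204975)
[ 0.31 -0.51  3.26] [ 0.5463 -0.2485  0.1955]
```

```bash
python3 drive.py '0 0 .003 0 0; 0 0 .006 0 0; 0 0 .009 0 0; 0 0 .009 0 0; 0 0 .009 0 0'; python3 drive.py '0 0 .002 0 0; 0 0 .002 0 0; 0 0 .002 0 0'; python3 drive.py '0 0 .002 0 0; 0 0 .002 0 0; 0 0 .002 0 0'
```

```text
t: 24.45
tcp_pos: [0.5472, -0.2489, 0.1896]
tool_rot: [0.165, 0.986, -0.001, 0.001]
force: [-2.8, 3.3, 17.0]
finger_gap: 0.206
gripper_force: 120.9
t: 24.75
tcp_pos: [0.5476, -0.249, 0.1894]
tool_rot: [0.165, 0.986, -0.001, 0.002]
force: [-4.1, 3.2, 26.6]
finger_gap: 0.206
gripper_force: 121.5
t: 25.05
tcp_pos: [0.5481, -0.2492, 0.1891]
tool_rot: [0.165, 0.986, -0.001, 0.003]
force: [-3.7, 4.2, 34.4]
finger_gap: 0.208
gripper_force: 122.3
```

```bash
cat >> ap2.py <<'E'
d=E[...,2][l==i]-z; print("hole depth hist",np.percentile(d,[10,25,50,75,90,98]).round(4))
for lo in np.arange(.024,.06,.004):
    m=(np.hypot(E[...,0],E[...,1])<.03)&(E[...,2]>=lo)&(E[...,2]<lo+.004); q=E[m]
    if len(q): print(lo.round(3),len(q),q.min(0).round(4),q.max(0).round(4))
s=manip.sense();print(s["tcp_pos"].round(4),s["force"].round(1))
np.save("E.npy",E);save(w,"w12.png"); cv2.imwrite("pics/w12c.png",cv2.resize(w["pixels"][150:270,200:360],(800,600))[...,::-1])
E
python3 ap2.py
```

```text
plate z 0.1089 bbox [265 190  30  25 410] L [ 0.0099 -0.0105] R [0.0099 0.0111] T [0.0195 0.0007] B [0.0007 0.0007]
circle ((0.009315384551882744, 0.0001896168978419155), 0.010704056359827518)
hole depth hist [0.0153 0.0288 0.03   0.0329 0.0336 0.0341]
0.024 141 [ 0.0068 -0.0093  0.024 ] [0.0139 0.0087 0.0279]
0.028 135 [ 0.006  -0.0096  0.028 ] [0.0142 0.0089 0.032 ]
0.032 127 [ 0.0043 -0.0097  0.032 ] [0.0143 0.0097 0.036 ]
0.036 23 [ 0.0038 -0.0099  0.036 ] [0.014  0.0098 0.038 ]
0.048 25 [ 0.0075 -0.0034  0.0484] [0.0097 0.0027 0.052 ]
0.052 44 [ 0.006  -0.0041  0.0524] [0.0097 0.0034 0.0559]
0.056 36 [ 0.0057 -0.0041  0.0562] [0.0101 0.0034 0.0599]
[ 0.5481 -0.2492  0.1891] [-3.9  3.  33. ]
```

View pics/w12c.png

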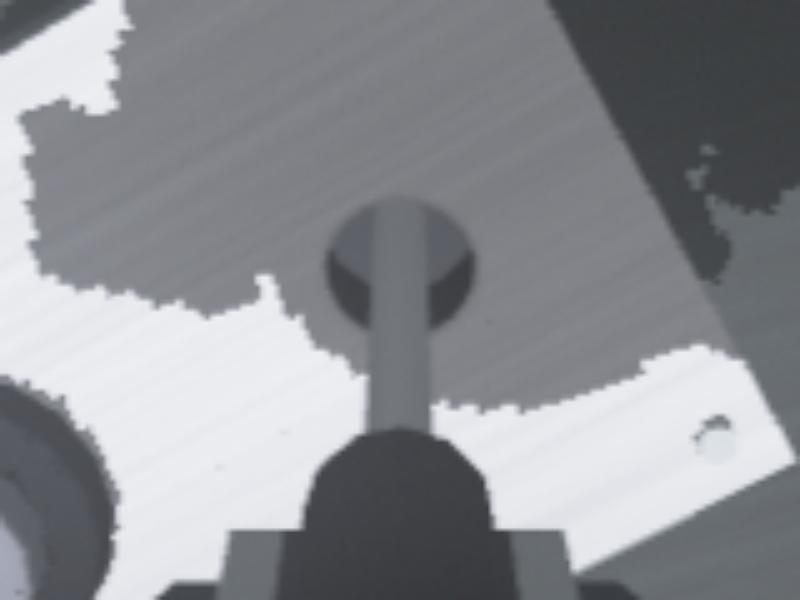

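The shaft stands in the hole at (400,265). The cap around it is 33–34 mm below the plate, which means it is bottomed. I'll ease the push a little before handing in.

```bash
python3 drive.py '0 0 -.003 0 0; 0 0 -.003 0 0; 0 0 -.003 0 0; 0 0 -.003 0 0; 0 0 -.003 0 0'; python3 ap2.py | grep -E "hist|^\["
```

```text
t: 25.6
tcp_pos: [0.5474, -0.2489, 0.1895]
tool_rot: [0.165, 0.986, -0.001, 0.002]
force: [-2.9, 3.0, 22.0]
finger_gap: 0.206
gripper_force: 120.2
hole depth hist [0.0156 0.0287 0.0299 0.0329 0.0335 0.0341]
[ 0.5474 -0.2489  0.1895] [-3.4  2.8 22.8]
```

```bash
python3 -c "
from station import manip; print(manip.sign_off())"
```

```text
the job is handed in; nothing more can be done
None
```

I stirred the media, with all seven pieces still in the bowl and at least five, by my tracking, moved by about their width or more. The job was handed in at 25.6 s of the 64 s, with the rod still in the gripper and holding the run button fully down at about 22 N.

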